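# Swing the amplifier chassis round on its corner bolt and fit its board

## Robot

A 7-joint arm with a two-finger parallel gripper is mounted at the origin on the work surface. World frame = base frame: x ahead of the robot, y to its left, z up, the work surface at z = 0. Lengths are in mm, angles in rad, forces in N, time in s.
With the tool pointing down it reaches from about 425 to 825 mm from the base axis. Payload 3.6 kg.
Tool frame: the origin (TCP) lies where the fingers leave the gripper's body, on its centre line; the fingertips stand 73 mm ahead of it and the grasp point (between the pads) lies 54 mm ahead of it; z points along the fingers, y is the line along which they close (so a half turn about z gives the same grasp; the last joint's range is limited). The gripper opens to 85 mm and grips with 20 to 120 N. Pads are 22 mm wide; open, the fingers measure 114 mm over their backs; the gripper's body (76 mm by 85 mm) begins 54 mm behind the grasp point. The pads swing forward as they close: fully open they stand 13 mm farther back than shut.
Start: joints at [1.185, 0.615, -0.013, 1.423, 0.008, 1.103, -0.04], TCP at [228.865, -608.349, 303.897] pointing down, gripper open.
Joint ranges: [-3.12, 3.12], [-0.3, 2.06], [-1.34, 1.32], [0.26, 2.42], [-1.36, 4.5], [0.01, 1.98], [-2.84, 2.84]. Speed limits (rad/s): [2.79, 2.79, 3.14, 3.14, 3.14, 3.14, 3.14].

## Interface

Orientations are given as a 3x3 rotation matrix whose columns are the frame's x, y, z axes.
In Python, from cell import get_obs, imaging, bot gives the robot as it stands. The module is installed in compiled form; this text tells all that it offers.
- The arm moves only by the shell command python3 -m crank 'ROWS' [FORCE]. ROWS is a JSON object of lists of equal length, an entry for each row: "xyz": the shift along the tool's x, y, z in mm, a list of three; "angular": the turn, a rotation vector about the tool's x, y, z in degrees, a list of three; "gripper": the finger opening in mm, from 0 to 85.4. A call has 1 to 20 rows; each row shifts and turns the commanded pose from where the row before left it, along the tool's axes as they then stand; what a row does not reach is not made up. A row lasts 1/10 s, in which the tool goes at most 50 mm and 8.59 degrees, less where a joint would pass 70% of its speed; a pose out of reach is approached as far as the arm can. A call is refused whole if a number of a shift passes 50 or a number of a turn 8.59, either way. A call with a gripper value outside its range is refused whole. The fingers move at their own pace and stop on an object; FORCE is the grip in N (left out, the last holds). Time passes only in rows, so rows that do not move let the fingers close. It gives the time, the measured TCP pose, the force, the opening and the grip force at its end, in the units of the state.
- get_obs(): the state, without advancing time (a new reading comes with each control period).
- imaging.read_camera(name): name is "scene" or "top" or "wrist"; returns (picture, depth): 480x640x3 uint8, red, green, blue; 480x640 float32, mm along the optical axis (not along the pixel's ray), 0 where there is no reading.
- imaging.calibration(name): a dict with "fx", "fy", "cx", "cy" (pixels), "camera_from_world" (4x4, takes a point from world to camera coordinates). Camera axes: x right, y up, looking along -z (the intrinsics and any distortion apply to the point x, -y, -z); pixel columns grow to the right and rows downward; lengths in mm; the calibration is good to about 2 mm. A picture is of the moment at which its call begins: read the wrist's pose just before it. calibration takes no time and is no camera call; for the wrist camera it gives the pose at the moment of the call.
- bot.finish_job(): hands the job in; it is judged then, once.
Trained networks look in the newest picture that a camera, given by its name, has taken for a name from the list of things; names that differ only in an ending like _2 or _b are one class to them, and where a whole thing is asked for, a point or a joint stands for the part that bears it (a point fixed in the world has none). Each returns a list of dicts, best first, with "confidence" (0 to 1); they miss things now and then, are a little off and sometimes report something else, mostly with a low value. They report only what shows in the picture. A call takes as long as a camera call. They do not tell look-alikes from the thing itself.
- imaging.masks_of(label, camera): "region" (480x640 bool, what is visible of it) and "bbox" ([centre column, centre row, width, height] in pixels, round what is visible of it).
- imaging.pinpoint(label, camera): "xy" ([column, row] in pixels: a listed point, or the origin of a listed thing).
The state is a dict: "t": time; "qpos": joint angles; "joint_vel": joint speeds; "joint_efforts": joint torques, N m; "eef_pos": TCP position; "tcp_rot": TCP orientation; "wrist_force": force on the tool from outside, world axes, zero at the start; "wrist_torque": the same for the moment, N m; "width": finger opening in mm; "finger_force": force on a finger pad.
Only numpy, scipy, OpenCV 4.12 (cv2) and the standard library are available. Lean on these libraries where they do the work, as an engineer would, in place of code of your own. Each camera call takes 0.05 s, during which the arm holds its last target. There are 200 camera calls.

## Task

First swing the open aluminium chassis a quarter turn clockwise on the bolt that holds its corner (the red tab on the opposite corner is there to push on), until its side lies square against the yellow stop. Then take the green board off its sloped rest (its black heat sink is the place to grip) and lower it, either way round, over the four brass standoffs until it sits flat on all four shoulders; only then let go. Leave the other things on the bench where they are.

Things in the scene. Friction and masses are not known exactly. Their poses are not given: they have to be found in the camera images.
- pivot: Fixture fixed on the bench, place and heading vary: upright 12 mm steel bolt with a brass head (24 mm across, 30 to 40 mm above the bench), and the yellow stop block (see stop). Origin: bolt axis at bench height; z up. A blue mat of no real thickness lies under it. With the chassis square against the stop, the chassis axes are parallel to these.
- stop (a point): Middle of the yellow stop block's face that meets the chassis, 15 mm up: in pivot's frame x = -85, y = +120.5 mm; axes as pivot. The block is 40 (x) x 18 (y) x 30 mm tall and lies on the +y side of this face.
- chassis: Loose open aluminium tray 140 (x) x 110 (y) x 34 mm, 0.45 to 0.85 kg, walls 3 mm, flat on the bench. Origin: bench height, at the hole of its corner ear, held loosely (2 mm play) round pivot's bolt under its head. Tray spans x -150 to -10, y +10 to +120 mm. Starts 75 to 92 deg counterclockwise (from above) of pivot: turn it clockwise till side y = +120 meets the stop. It stays where left.
- tab (a point): Centre of the red tab on the chassis corner opposite the bolt: an upright plate, 36 mm long radially (189 to 225 mm from the bolt's axis), 10 mm thick, 4 to 46 mm above the bench. This point is 207 mm from the bolt's axis, at x = -162, y = +129, z = 25 mm in the chassis frame; axes as the chassis. Push it on its face away from the stop, clockwise about the bolt.
- seat (a point): Middle of the four standoffs, at the height of their shoulders (16 mm above the bench): x = -80, y = +65 mm in the chassis frame; axes as the chassis. Standoffs at (+-45, +-28) mm from it: a brass shoulder 15 mm across, on it a 6 mm pin rising 16 mm, its last 5 mm tapered. The seated board's origin is at this point.
- board: Loose green circuit board 110 (x) x 76 (y) x 4 mm, 0.16 kg, 10 mm holes at (+-45, +-28) mm. Origin: centre of its underside; z out of its upper face. On its middle a black heat sink 50 (x) x 26 (y) mm, top 36 mm above the underside: grip it across the 26 mm. Blue capacitors, 12 mm across and tall, at x = +-40 mm. Starts on rest, tilted 30 deg, high end (+x) towards the robot.
- rest: Grey rest fixed on the bench, sloping 30 deg, 124 mm along the slope, 100 mm wide, high side (its +x) towards the robot, with a lip 8 mm above the slope at the low end; high end about 70 mm above the bench. Origin on the bench under its middle, where the slope is 38 mm high. Stands left or right (it may have changed places with the orange bin).
- bin: Bystander: orange plastic parts bin 120 x 90 x 50 mm, open on top, divided once. Origin under its centre. Leave it where it is.
- meter: Bystander: yellow multimeter lying flat, 90 x 170 x 35 mm. Origin under its centre. Leave it where it is.
- jar: Bystander: jar, 60 mm across, 70 mm tall, red cap. Origin under its centre. Leave it where it is.
- driver: Bystander: screwdriver with a red handle, lying. Origin under its centre. Leave it where it is.
- phone: Bystander: black phone lying flat, 72 x 148 x 9 mm. Origin under its centre. Leave it where it is.
- spool: Bystander: blue wire spool standing on end, 54 mm across, 40 mm tall. Origin under its centre. Leave it where it is.
- battery: Bystander: grey battery pack, 100 x 60 x 22 mm. Origin under its centre. Leave it where it is.
Mind the look-alikes: they are no part of the job. There is more than one size of the board; the one meant has the size given above.

How it is judged:
By the outcome, as a careful person would: the job done as asked, in the order asked, and still so for the second after the job is handed in, with the robot touching nothing.
It also fails if it takes over 64 s, if anything falls off the work surface, if the arm or the gripper's body presses on something with over 40 N, if the wrist force passes 120 N, or if a joint passes its speed limit or range.

## Working session

There is one attempt and no reset: what is moved stays moved. The work goes in short steps, Python scripts to look and compute and a shell command to move; the robot and the scene stay as the last step left them, time stands still between calls to the robot, and variables do not carry over. Pictures are saved under pics/ and viewed, at most 10 in all, crops included, and the job is handed in when it is done.

```bash
mkdir -p pics
cat > h.py <<'E'
import numpy as np, cv2
from cell import get_obs, imaging, bot
def cal(n):
    c=imaging.calibration(n); return c, np.array(c["camera_from_world"])
def to_world(n,uv,depth=None,z=None,c=None):
    c,T=c or cal(n); uv=np.atleast_2d(uv).astype(float); Ti=np.linalg.inv(T)
    d=np.stack([(uv[:,0]-c["cx"])/c["fx"],-(uv[:,1]-c["cy"])/c["fy"],-np.ones(len(uv))],1)
    if z is not None:
        o=Ti[:3,3]; r=d@Ti[:3,:3].T; return o+r*((z-o[2])/r[:,2])[:,None]
    p=d*np.asarray(depth)[:,None]; return p@Ti[:3,:3].T+Ti[:3,3]
def proj(n,P):
    c,T=cal(n); P=np.atleast_2d(P)@T[:3,:3].T+T[:3,3]
    return np.stack([c["cx"]+c["fx"]*P[:,0]/-P[:,2], c["cy"]+c["fy"]*P[:,1]/P[:,2]],1)
def cloud(n,reg,dep):
    v,u=np.nonzero(reg&(dep>0)); return to_world(n,np.stack([u,v],1),dep[v,u])
E
python3 - <<'E'
from h import *
print({k:v for k,v in cal("top")[0].items()})
ims=[]
for n in("top","scene"):
    p,d=imaging.read_camera(n); np.savez(f"{n}0.npz",p=p,d=d); cv2.imwrite(f"pics/{n}0.png",p[:,:,::-1])
for n in ("top","scene"):
  for l in("pivot","stop","chassis","tab","seat","board","rest"):
    for r in imaging.pinpoint(l,n)[:3]:
        print(n,l,np.round(r["xy"],1),round(r["confidence"],2))
o=get_obs();print(o["t"],o["tcp_rot"])
E
```

```text
{'fx': 551.1877401862156, 'fy': 551.1877401862156, 'cx': 330.37000509270445, 'cy': 238.62953422443107, 'camera_from_world': array([[-1.51822692e-02, -9.99870792e-01, -5.28177923e-03,
         5.50619438e+01],
       [ 9.80386350e-01, -1.59241045e-02,  1.96440902e-01,
        -5.60599843e+02],
       [-1.96499628e-01, -2.19576560e-03,  9.80501440e-01,
        -1.27890045e+03],
       [ 0.00000000e+00,  0.00000000e+00,  0.00000000e+00,
         1.00000000e+00]])}
top pivot [358.2 199.8] 0.6
top stop [304.6 220. ] 0.98
top chassis [355.7 197.6] 0.78
top tab [410.7 261.6] 0.9
top tab [495.4 271.6] 0.33
top seat [383.2 231.7] 0.66
top board [215.  280.1] 0.9
top board [160.7 330.5] 0.83
top rest [211.6 278.8] 0.66
top rest [210.7 279. ] 0.58
scene pivot [269.7 278.6] 0.76
scene stop [329.3 272.7] 0.55
scene tab [266.  211.8] 0.75
scene board [436.6 259.2] 0.88
scene board [493.8 252.1] 0.68
scene rest [437.1 267.4] 0.84
0.8 [[ 9.35954147e-01  3.52121897e-01  6.61035507e-05]
 [ 3.52121896e-01 -9.35954150e-01  2.41263997e-05]
 [ 7.03653262e-05  6.95303693e-07 -9.99999998e-01]]
```

View pics/top0.png

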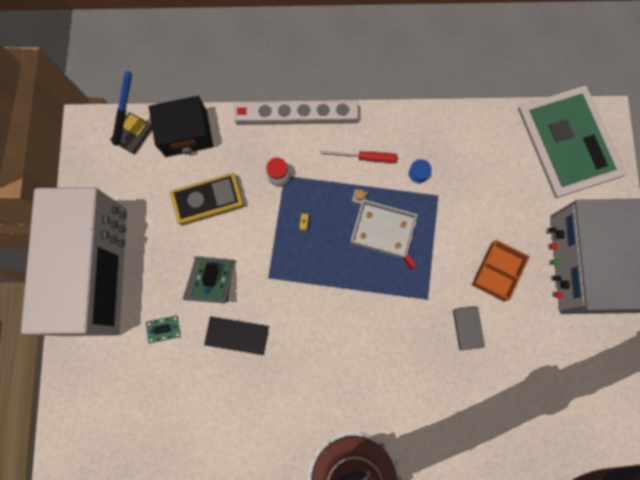

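View pics/scene0.png

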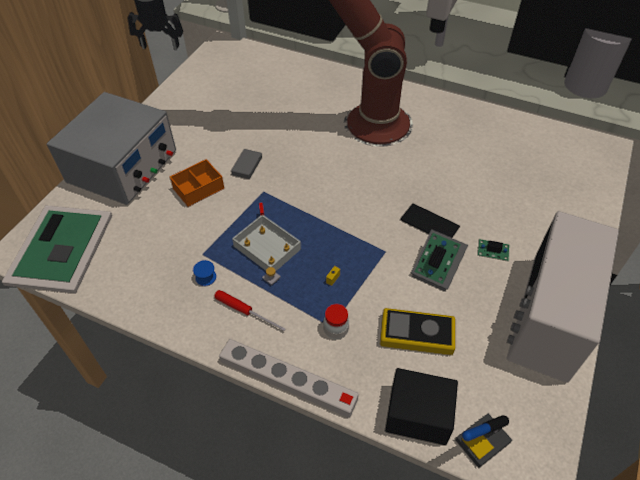

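Candidates for the board (top view): on the grey rest at (212,278), a small one at (163,329), and a large one in a tray at (570,140). I choose the one on the rest and check it in a crop.

Run:
```python
from h import *
z=np.load("top0.npz"); p,d=z["p"],z["d"]
crop=cv2.resize(p[235:345,140:260],None,fx=3,fy=3,interpolation=cv2.INTER_CUBIC)
crop2=cv2.resize(p[180:290,290:430],None,fx=3,fy=3,interpolation=cv2.INTER_CUBIC)
cv2.imwrite("pics/c1.png",np.hstack([crop,crop2])[:,:,::-1])
def m(l,i=0):
    r=imaging.masks_of(l,"top"); 
    print(l,[(round(x["confidence"],2),np.round(x["bbox"])) for x in r][:3]); return r
b=to_world("top",[[358.2,199.8]],z=0)[0]
s=to_world("top",[[304.6,220]],z=15)[0]
t=to_world("top",[[410.7,261.6]],z=25)[0]
e=to_world("top",[[383.2,231.7]],z=16)[0]
print("bolt",b,"stop",s,"tab",t,"seat",e)
for n,v,a in(("stop",s-b,np.arctan2(120.5,-85)),("tab",t-b,np.arctan2(129,-162)),("seat",e-b,np.arctan2(65,-80))):
    print(n,np.hypot(*v[:2]),np.degrees(np.arctan2(v[1],v[0])-a)%360)
for l in("board","rest","tab","stop","chassis","pivot"):
    for r in m(l)[:2]:
        P=cloud("top",r["region"],d); print("  ",np.median(P,0).round(),P.min(0).round(),P.max(0).round())
# heat sink: dark & high in board
r=[x for x in imaging.masks_of("board","top") if abs(x["bbox"][0]-211)<12][0]["region"]
v,u=np.nonzero(r&(d>0)); P=to_world("top",np.stack([u,v],1),d[v,u]); col=p[v,u].astype(int)
G=(col[:,1]>col[:,0]+15)&(col[:,1]>60); Pg=P[G]
c=np.median(Pg,0); 
for _ in range(5):
    A=np.c_[Pg[:,:2],np.ones(len(Pg))]; co=np.linalg.lstsq(A,Pg[:,2],rcond=None)[0]; Pg=Pg[abs(A@co-Pg[:,2])<3]
n=np.array([-co[0],-co[1],1]);n/=np.linalg.norm(n);print("plane n",n,"slope",np.degrees(np.arccos(n[2])),len(Pg))
h=(P-Pg.mean(0))@n; H=P[(h>20)];print("sink",len(H),H.mean(0),np.percentile(h,99))
up=np.array([n[0],n[1]]);print("uphill yaw",np.degrees(np.arctan2(-up[1],-up[0])))
```

```text
bolt [672.77888102 -26.40069908   0.        ] stop [618.38360305 110.40653628  15.        ] tab [ 506.82724477 -150.06493473   25.        ] seat [584.88283996 -85.9869324   16.        ]
stop 147.22454249933404 346.4841085589088
tab 206.96083868889943 75.22301010034016
seat 106.18960982673823 73.2278772501918
board [(0.84, array([163., 330.,  37.,  28.])), (0.76, array([213., 281.,  42.,  37.]))]
   [352. 457.   6.] [323. 418.  -5.] [384. 501.  34.]
   [465. 332.  58.] [418. 297.  11.] [523. 380.  89.]
rest [(0.56, array([209., 280.,  53.,  49.])), (0.23, array([501., 270.,  58.,  64.]))]
   [462. 342.  38.] [409. 285.  -4.] [531. 396.  77.]
   [ 482. -372.   10.] [ 408. -448.   -4.] [ 555. -298.   59.]
tab [(0.88, array([386., 232.,  63.,  76.]))]
   [593. -90.   7.] [ 490. -171.   -4.] [677.  -4.  55.]
stop [(0.83, array([353., 238., 172., 127.])), (0.61, array([206., 200.,  76.,  54.]))]
   [563.  19.   3.] [ 419. -227.   -9.] [736. 203.  53.]
   [670. 353.  37.] [611. 263.  -4.] [739. 448.  50.]
chassis [(0.75, array([385., 231.,  70.,  76.]))]
   [593. -90.   8.] [ 490. -168.   -4.] [690.  -4.  55.]
pivot [(0.55, array([355., 235., 175., 120.]))]
   [563.  18.   3.] [ 417. -231.   -9.] [740. 203.  53.]
plane n [ 0.50043921 -0.04866082  0.8644031 ] slope 30.18538277192293 458
sink 231 [483.53650849 334.19872966  70.00736317] 34.66152761302018
uphill yaw 174.44623353374763
```

View pics/c1.png

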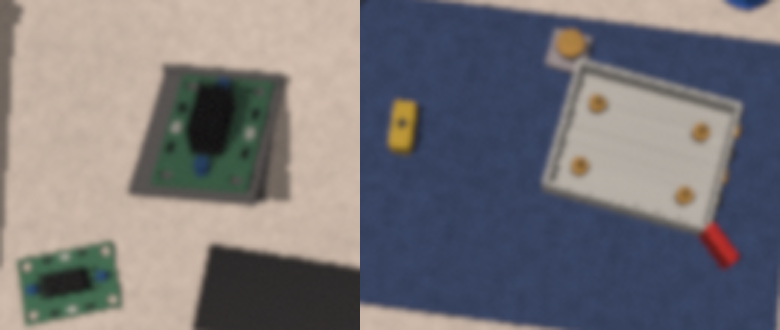

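The crop shows the large-enough board on the slope (crop 210,120) with its black sink running uphill, and the chassis with its red tab at (720,245), bolt at (570,42) and yellow stop at (402,125). Next I move behind the tab.

```bash
python3 -m crank '{"xyz":[[36,-25,0],[36,-25,0],[36,-25,0],[36,-25,0],[36,-25,0],[36,-25,0],[36,-25,0],[36,-25,0],[36,-25,0],[36,-25,0],[36,-25,0],[34,-25,0],[0,0,0],[0,0,0],[0,0,0],[0,0,0],[0,0,0],[0,0,0],[0,0,0],[0,0,0]],"angular":[[0,0,0],[0,0,0],[0,0,0],[0,0,0],[0,0,0],[0,0,0],[0,0,0],[0,0,0],[0,0,0],[0,0,0],[0,0,0],[0,0,0],[0,0,-8.2],[0,0,-8.2],[0,0,-8.2],[0,0,-8.2],[0,0,-8.2],[0,0,-8.2],[0,0,-8.2],[0,0,-8.2]],"gripper":[0,0,0,0,0,0,0,0,0,0,0,0,0,0,0,0,0,0,0,0]}' 40
python3 - <<'E'
from h import *
o=get_obs();R=o["tcp_rot"];print(np.degrees(np.arctan2(R[1,0],R[0,0])),R.T@(np.array([523.2,-176,85])-o["eef_pos"]))
E
```

```text
t: 3.15
eef_pos: [525.7, -176.3, 304.1]
tcp_rot: [[0.06, 0.998, 0.0], [0.998, -0.06, -0.0], [-0.0, 0.0, -1.0]]
wrist_force: [0.3, 0.2, 1.0]
width: 0.3
finger_force: 0.0
86.5376683795756 [ 1.76324202e-01 -2.57445701e+00  2.19084832e+02]
```

```bash
python3 -m crank '{"xyz":[[0,0,38],[0,0,38],[0,0,38],[0,0,38],[0,0,37],[0,0,30],[0,0,0]],"angular":[[0,0,-8],[0,0,-8],[0,0,-8],[0,0,-8],[0,0,-8],[0,0,0],[0,0,0]],"gripper":[0,0,0,0,0,0,0]}'
python3 - <<'E'
from h import *
o=get_obs();R=o["tcp_rot"];e=np.array(o["eef_pos"]);b=np.array([672.8,-26.4]);v=e[:2]-b
print(np.degrees(np.arctan2(R[1,0],R[0,0])),np.hypot(*v),np.degrees(np.arctan2(v[1],v[0]))%360)
p,d=imaging.read_camera("top");cv2.imwrite("pics/a.png",cv2.resize(p[150:330,270:510],None,fx=2.5,fy=2.5)[:,:,::-1])
E
```

```text
t: 3.85
eef_pos: [523.2, -176.0, 81.3]
tcp_rot: [[-0.591, 0.807, -0.008], [0.807, 0.591, 0.002], [0.006, -0.006, -1.0]]
wrist_force: [0.5, 0.1, 1.1]
width: 0.2
finger_force: 0.0
126.1937728245755 211.56207786025112 225.01064170028363
```

View pics/a.png

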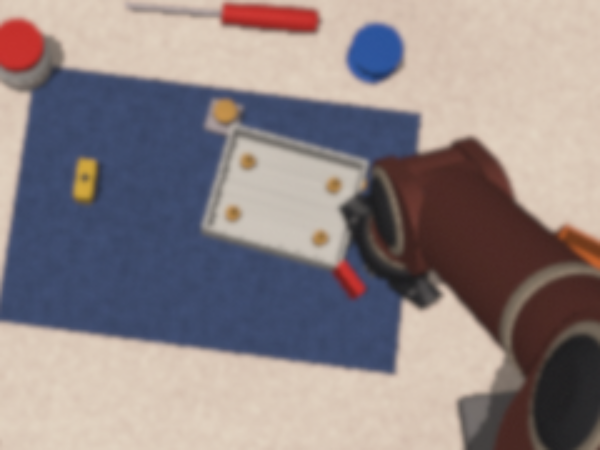

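The picture shows the closed fingers standing just right of the red tab (crop 348,280), clear of the tray. Next I push along the arc.

```bash
python3 -m crank '{"xyz":[[0,0,-3],[8,0,0],[10,0.4,0],[16.5,0.65,0],[16.5,0.65,0],[16.5,0.65,0],[16.5,0.65,0],[16.5,0.65,0]],"angular":[[0,0,-8.5],[0,0,2.2],[0,0,2.7],[0,0,4.5],[0,0,4.5],[0,0,4.5],[0,0,4.5],[0,0,4.5]],"gripper":[0,0,0,0,0,0,0,0]}'
cat > st.py <<'E'
from h import *
o=get_obs();R=o["tcp_rot"];e=np.array(o["eef_pos"]);b=np.array([672.8,-26.4]);v=e[:2]-b
print("heading",np.degrees(np.arctan2(R[1,0],R[0,0])),"r",np.hypot(*v),"ang",np.degrees(np.arctan2(v[1],v[0]))%360)
E
python3 st.py
```

```text
t: 4.7
eef_pos: [475.7, -91.6, 90.4]
tcp_rot: [[-0.293, 0.956, 0.005], [0.956, 0.293, -0.003], [-0.004, 0.004, -1.0]]
wrist_force: [0.4, -2.0, -0.4]
width: 0.4
finger_force: 1.1
heading 107.0319087167382 r 207.57417366913813 ang 198.31273059371193
```

```bash
python3 -m crank '{"xyz":[[16.3,0.3,1],[16.3,0.3,1],[16.3,0.4,1],[16.3,0.5,0],[16.3,0.6,0],[16.3,0.65,0],[16.3,0.65,0],[16.3,0.65,0],[16.3,0.65,0],[16.3,0.65,0],[16.3,0.65,0],[11,0.4,0],[8,0.3,0]],"angular":[[0,0,4.5],[0,0,4.5],[0,0,4.5],[0,0,4.5],[0,0,4.5],[0,0,4.5],[0,0,4.5],[0,0,4.5],[0,0,4.5],[0,0,4.5],[0,0,4.5],[0,0,3],[0,0,2.2]],"gripper":[0,0,0,0,0,0,0,0,0,0,0,0,0]}'
python3 st.py
```

```text
t: 6.0
eef_pos: [507.3, 96.8, 87.4]
tcp_rot: [[0.609, 0.793, 0.001], [0.793, -0.609, -0.0], [0.0, 0.001, -1.0]]
wrist_force: [-3.0, -4.5, 3.9]
width: 0.1
finger_force: 2.6
heading 52.49139478434568 r 206.32118648824667 ang 143.3295935937925
```

```bash
python3 -m crank '{"xyz":[[6,0.1,0],[6,0.1,0],[6,0.1,0],[5,0.1,0],[4,0,0],[3,0,0],[3,0,0]],"angular":[[0,0,1.7],[0,0,1.7],[0,0,1.7],[0,0,1.4],[0,0,1.1],[0,0,0.8],[0,0,0.8]],"gripper":[0,0,0,0,0,0,0]}'
python3 st.py
```

```text
t: 6.7
eef_pos: [522.5, 115.1, 86.3]
tcp_rot: [[0.73, 0.684, -0.017], [0.684, -0.73, -0.009], [-0.019, -0.006, -1.0]]
wrist_force: [-14.9, -15.0, 18.7]
width: 0.3
finger_force: 10.9
heading 43.136862644979175 r 206.49057347673576 ang 136.7284347778328
```

```bash
python3 -m crank '{"xyz":[[2,0,0],[2,0,0],[0,0,0]],"angular":[[0,0,0],[0,0,0],[0,0,0]],"gripper":[0,0,0]}'
python3 st.py
python3 - <<'E'
from h import *
p,d=imaging.read_camera("top");np.savez("top1.npz",p=p,d=d);cv2.imwrite("pics/b.png",cv2.resize(p[170:300,260:440],None,fx=4,fy=4,interpolation=cv2.INTER_CUBIC)[:,:,::-1])
E
```

```text
t: 7.0
eef_pos: [522.8, 115.4, 86.2]
tcp_rot: [[0.73, 0.683, -0.024], [0.683, -0.731, -0.012], [-0.025, -0.007, -1.0]]
wrist_force: [-17.4, -15.6, 19.9]
width: -0.4
finger_force: 12.1
heading 43.07334090791024 r 206.40445658807548 ang 136.61885810196796
```

View pics/b.png

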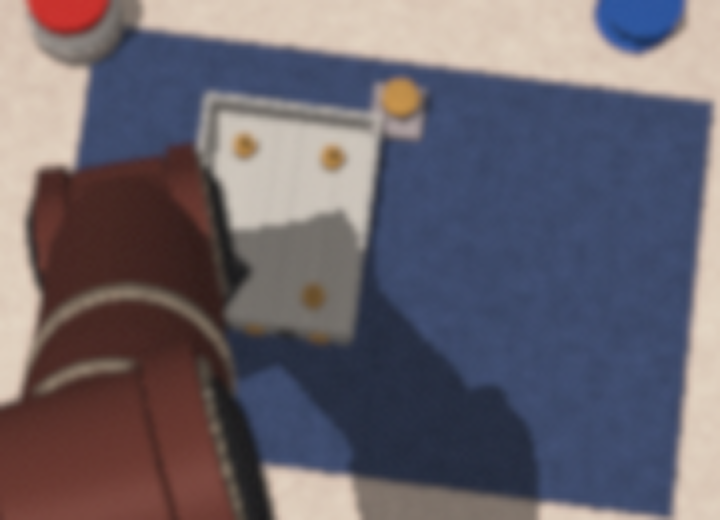

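The picture shows the tray parallel to the mat, with its left edge near crop (205,130). The arm hides the stop. Extra push gave 23 N and no motion, so I back off and look from near.

```bash
python3 -m crank '{"xyz":[[-8,0,0],[-15,0,0],[-15,0,0],[0,0,-30],[0,0,-50],[0,0,-50],[0,0,-50],[0,0,-50],[0,0,0]],"angular":[[0,0,0],[0,0,0],[0,0,0],[0,0,0],[0,0,0],[0,0,0],[0,0,0],[0,0,0],[0,0,0]],"gripper":[0,0,0,0,80,80,80,80,80]}'
python3 st.py
python3 - <<'E'
from h import *
cw=cal("wrist");p,d=imaging.read_camera("wrist")
W=np.linalg.inv(cw[1]);print("wristcam at",W[:3,3],-W[:3,2])
L=(("bolt","pivot",35),("stop","stop",15),("tab","tab",25),("seat","seat",16))
for n in("top","wrist"):
    if n=="top": p2,d2=imaging.read_camera("top"); np.savez("top2.npz",p=p2,d=d2)
    for l,k,z in L:
        for r in imaging.pinpoint(k,n)[:2]:
            zz=0 if k=="pivot" else z
            print(n,l,np.round(r["xy"],1),round(r["confidence"],2),to_world(n,[r["xy"]],z=zz)[0].round(1))
p2=cv2.resize(p2[170:300,260:440],(665,480),interpolation=cv2.INTER_CUBIC)
cv2.imwrite("pics/d.png",cv2.resize(np.hstack([p,p2]),(800,294),interpolation=cv2.INTER_AREA)[:,:,::-1])
E
```

```text
t: 7.95
eef_pos: [508.0, 99.5, 324.2]
tcp_rot: [[0.725, 0.688, 0.02], [0.688, -0.726, 0.007], [0.019, 0.009, -1.0]]
wrist_force: [1.2, -0.4, 0.0]
width: 72.2
finger_force: 0.0
heading 43.48026674779109 r 207.38167684607083 ang 142.6334063716704
wristcam at [562.872894   152.27632176 395.37253572] [-0.20256198 -0.20345281 -0.95790166]
top bolt [359.3 198.6] 0.97 [675.9 -29.3   0. ]
top bolt [207.7 202.3] 0.49 [672.6 359.1   0. ]
top stop [417.6 175.2] 0.45 [ 731.1 -178.9   15. ]
top seat [330.6 226.1] 0.92 [601.4  45.3  16. ]
top seat [211.4 203. ] 0.71 [666.2 346.   16. ]
wrist bolt [527.8 168.3] 0.78 [660.2 -23.2   0. ]
wrist stop [389.2 119.5] 0.69 [600.7 102.6  15. ]
wrist tab [315.5 171. ] 0.78 [526.9 119.2  25. ]
wrist seat [425.8 170.2] 0.6 [593.8  48.   16. ]
wrist seat [388.6 121.3] 0.58 [599.7 102.   16. ]
```

View pics/d.png

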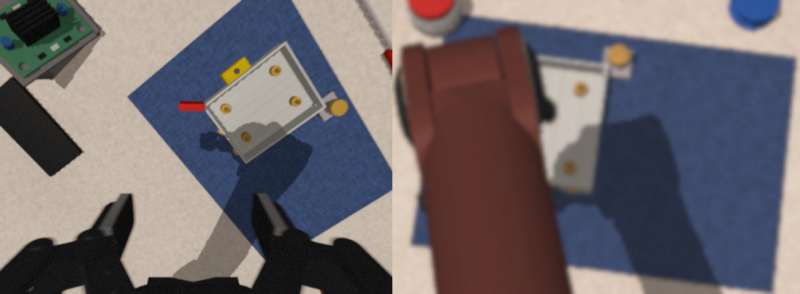

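The wrist view (left half) shows the tray's long side flush on the yellow stop (235,70), with the red tab at (190,106) and the bolt at (338,107). The board on its rest is at (45,35). Now I go to the board.

```bash
python3 -m crank '{"xyz":[[26,-28,0],[26,-28,0],[26,-28,0],[26,-28,0],[26,-28,0],[26,-28,0],[0,0,0],[0,0,0],[0,0,0],[0,0,0],[0,0,0],[0,0,0],[0,0,0],[0,0,0],[0,0,0],[0,0,0],[0,0,0],[0,0,0],[0,0,0],[0,0,0]],"angular":[[0,0,0],[0,0,0],[0,0,0],[0,0,0],[0,0,0],[0,0,0],[0,0,-8.5],[0,0,-8.5],[0,0,-8.5],[0,0,-8.5],[0,0,-8.5],[0,0,-8.5],[0,0,-8.5],[0,0,-8.5],[0,0,-8.5],[0,0,-8.5],[0,0,-8.5],[0,0,-8.5],[0,0,-8.5],[0,0,-8.5]],"gripper":[80,80,80,80,80,80,80,80,80,80,80,80,80,80,80,80,80,80,80,80]}'
python3 -m crank '{"xyz":[[0,0,0],[0,0,0],[0,0,0],[0,0,0]],"angular":[[0,0,-8],[0,0,-4],[0,0,0],[0,0,0]],"gripper":[80,80,80,80]}'
python3 - <<'E'
from h import *
o=get_obs();print(o["eef_pos"],np.degrees(np.arctan2(o["tcp_rot"][1,0],o["tcp_rot"][0,0])))
cw=cal("wrist");p,d=imaging.read_camera("wrist");np.savez("w1.npz",p=p,d=d,T=cw[1])
W=np.linalg.inv(cw[1]);print("wristcam at",W[:3,3],-W[:3,2])
for l in("board","rest"):
    for r in imaging.pinpoint(l,"wrist")[:2]:
        u,v=np.round(r["xy"]).astype(int);print(l,u,v,round(r["confidence"],2),to_world("wrist",[[u,v]],[d[v,u]],c=cw))
for r in imaging.masks_of("board","wrist")[:2]: print(r["bbox"],r["confidence"])
cv2.imwrite("pics/e.png",p[:,:,::-1])
E
```

```text
t: 10.45
eef_pos: [502.2, 327.1, 314.2]
tcp_rot: [[-0.955, 0.297, -0.001], [0.297, 0.955, -0.001], [0.001, -0.001, -1.0]]
wrist_force: [-0.4, 0.3, -0.7]
width: 80.0
finger_force: 0.0
t: 10.85
eef_pos: [502.2, 327.1, 314.4]
tcp_rot: [[-0.995, 0.099, -0.001], [0.099, 0.995, -0.0], [0.001, -0.0, -1.0]]
wrist_force: [0.7, -0.0, 0.3]
width: 80.1
finger_force: 0.0
[502.2158205  327.11601382 314.44756124] 174.30625517094376
wristcam at [424.47297363 334.53719923 384.18948885] [ 0.30136428 -0.03100152 -0.95300497]
board 455 10 0.92 [[355.49710559 453.1805001   15.69160333]]
board 320 172 0.65 [[463.80394886 334.36904918  77.97124929]]
[454.8, 30.3, 108.7, 60.6] 0.74
[323.5, 168.7, 102.3, 113.4] 0.62
```

View pics/e.png

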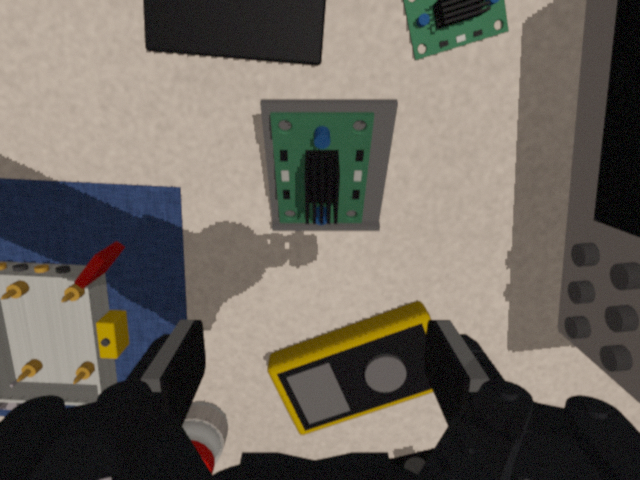

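The picture shows the board on its rest, sink centre near (322,180), high end at the top, and sink width along the jaw line.

Run:
```python
from h import *
z=np.load("w1.npz");p,d,T=z["p"],z["d"],z["T"];cw=(cal("wrist")[0],T)
sub=np.zeros(d.shape,bool);sub[100:232,262:385]=1
hsv=cv2.cvtColor(p,cv2.COLOR_RGB2HSV)
g=sub&(hsv[...,0]>50)&(hsv[...,0]<85)&(hsv[...,1]>90)&(hsv[...,2]>40)&(d>0)
v,u=np.nonzero(g);P=to_world("wrist",np.stack([u,v],1),d[v,u],c=cw)
Q=P.copy()
for _ in range(6):
    A=np.c_[Q[:,:2],np.ones(len(Q))];co=np.linalg.lstsq(A,Q[:,2],rcond=None)[0];Q=Q[abs(A@co-Q[:,2])<2]
n=np.array([-co[0],-co[1],1]);n/=np.linalg.norm(n)
# intersect green pixel rays with the fitted plane; min-area rect
W=np.linalg.inv(T);o=W[:3,3];c=cw[0]
r=np.stack([(u-c["cx"])/c["fx"],-(v-c["cy"])/c["fy"],-np.ones(len(u))],1)@W[:3,:3].T
q=Q.mean(0);P=o+r*(((q-o)@n)/(r@n))[:,None]
ex=np.array([-1,0.1,0]);ex-=n*(ex@n);ex/=np.linalg.norm(ex);ey=np.cross(n,ex)
L=np.stack([(P-q)@ex,(P-q)@ey],1).astype(np.float32)
(cx,cy),(w,h),a=cv2.minAreaRect(L);print("rect",cx,cy,w,h,a,len(Q),"slope",np.degrees(np.arccos(n[2])))
a=(a+45)%90-45;R2=np.radians(a);bx=ex*np.cos(R2)+ey*np.sin(R2);by=np.cross(n,bx)
org=q+cx*ex+cy*ey-4*n
print("n",n,"bx",bx,"heading",np.degrees(np.arctan2(bx[1],bx[0])),"origin",org)
# sink check
m=sub&(d>0);v,u=np.nonzero(m);S=to_world("wrist",np.stack([u,v],1),d[v,u],c=cw);hh=(S-org)@n
s=S[(hh>33)&(hh<40)]-org;print("sink top",len(s),np.median(hh[hh>30]),np.percentile(s@bx,[1,99]),np.percentile(s@by,[1,99]))
Rt=np.stack([bx,-by,-n],1);ob=get_obs();e=np.array(ob["eef_pos"]);R=np.array(ob["tcp_rot"])
from scipy.spatial.transform import Rotation as Ro
for hgt in(141,81): print("tcp target",hgt,org+hgt*n)
print("rotvec tool",np.degrees(Ro.from_matrix(R.T@Rt).as_rotvec()),"shift now-tool",R.T@(org+141*n-e))
np.savez("b.npz",org=org,Rt=Rt,n=n)
```

```text
rect -11.78097915649414 -0.36248779296875 75.27658081054688 108.88967895507812 89.9920654296875 6159 slope 29.939783817964376
n [ 0.49659111 -0.04987637  0.86655041] bx [-0.86224851  0.0862389   0.49908952] heading 174.28848276860091 origin [467.61957936 335.11433698  38.72230243]
sink top 934 35.92876634409509 [-25.84225762  23.45111087] [-13.00849066  12.69863355]
tcp target 141 [537.63892629 328.08176903 160.90591034]
tcp target 81 [507.84345951 331.07435114 108.91288569]
rotvec tool [-0.04178595 29.93878477  0.099504  ] shift now-tool [-35.3451258    4.13992847 153.98397922]
```

```bash
python3 -m crank '{"xyz":[[0,0,0],[0,0,0],[0,0,0],[0,0,0],[-27,1.1,29],[-27,1.1,29],[-27,1.1,29],[-26,1.1,28],[0,0,0],[0,0,0]],"angular":[[0,7.5,0],[0,7.5,0],[0,7.5,0],[0,7.5,0],[0,0,0],[0,0,0],[0,0,0],[0,0,0],[0,0,0],[0,0,0]],"gripper":[50,50,50,50,50,50,50,50,50,50]}'
cat > sb.py <<'E'
from h import *
from scipy.spatial.transform import Rotation as Ro
b=np.load("b.npz");o=get_obs();R=np.array(o["tcp_rot"]);e=np.array(o["eef_pos"])
print("shift to grasp",R.T@(b["org"]+81*b["n"]-e),"rot",np.degrees(Ro.from_matrix(R.T@b["Rt"]).as_rotvec()))
E
python3 sb.py
```

```text
t: 12.05
eef_pos: [537.3, 328.6, 162.2]
tcp_rot: [[-0.861, 0.098, -0.499], [0.084, 0.995, 0.049], [0.501, 0.0, -0.865]]
wrist_force: [0.3, -0.1, 1.3]
width: 50.1
finger_force: 0.0
shift to grasp [-1.12193823 -0.41370793 60.88848017] rot [-0.06538439 -0.15069437  0.09416414]
```

```bash
python3 -m crank '{"xyz":[[-1,-0.4,20],[0,0,20],[0,0,14],[0,0,6],[0,0,0]],"angular":[[0,0,0],[0,0,0],[0,0,0],[0,0,0],[0,0,0]],"gripper":[50,50,50,50,50]}'; python3 sb.py
python3 -m crank '{"xyz":[[0,0,0],[0,0,0],[0,0,0],[0,0,0],[0,0,0],[0,0,0]],"angular":[[0,0,0],[0,0,0],[0,0,0],[0,0,0],[0,0,0],[0,0,0]],"gripper":[15,15,15,15,15,15]}' 70; python3 sb.py
```

```text
t: 12.55
eef_pos: [508.5, 331.6, 111.3]
tcp_rot: [[-0.863, 0.097, -0.496], [0.083, 0.995, 0.05], [0.499, 0.002, -0.867]]
wrist_force: [-0.4, -1.0, 0.3]
width: 49.5
finger_force: 0.0
shift to grasp [-0.67748937 -0.56243766  2.32621657] rot [-0.01553352  0.02331206  0.19770464]
t: 13.15
eef_pos: [510.0, 331.3, 111.0]
tcp_rot: [[-0.863, 0.099, -0.495], [0.084, 0.995, 0.051], [0.497, 0.002, -0.867]]
wrist_force: [3.4, 0.8, 6.3]
width: 25.0
finger_force: 70.9
shift to grasp [ 0.77468653 -0.43278707  2.8689154 ] rot [0.08573952 0.10544169 0.11085432]
```

```bash
python3 -m crank '{"xyz":[[0,0,-8],[0,0,-25],[0,0,-30],[0,0,-40],[0,0,-40],[0,0,0],[0,0,0],[0,0,0],[0,0,0],[0,0,0],[0,0,0],[0,0,0]],"angular":[[0,0,0],[0,0,0],[0,0,0],[0,0,0],[0,0,0],[0,-6,0],[0,-6,0],[0,-6,0],[0,-6,0],[0,-6,0],[0,0,0],[0,0,0]],"gripper":[15,15,15,15,15,15,15,15,15,15,15,15]}'
cat > pins.py <<'E'
from h import *
from scipy.optimize import least_squares
from scipy.spatial import cKDTree
OFF=np.array([[45,28],[45,-28],[-45,28],[-45,-28]])
th=np.linspace(0,2*np.pi,24,endpoint=False)
def pr(cw,P):
    c,T=cw;P=P@T[:3,:3].T+T[:3,3]
    return np.stack([c["cx"]+c["fx"]*P[:,0]/-P[:,2],c["cy"]+c["fy"]*P[:,1]/P[:,2]],1)
def model(cw,x):
    out=[]
    for o in OFF:
        a=np.radians(x[2]);R=np.array([[np.cos(a),-np.sin(a)],[np.sin(a),np.cos(a)]]);q=x[:2]+R@o
        img=np.zeros((480*4,640*4),np.uint8)
        for r0,z0,r1,z1 in((7.5,4,7.5,16),(3,16,3,27),(3,27,1.5,32)):
            P=np.concatenate([np.c_[q[0]+r*np.cos(th),q[1]+r*np.sin(th),np.full(24,z)] for r,z in((r0,z0),(r1,z1))])
            cv2.fillConvexPoly(img,cv2.convexHull(((pr(cw,P)+.5)*4).round().astype(np.int32)),1)
        m=cv2.moments(img,True);out.append([m["m10"]/m["m00"]/4-.5,m["m01"]/m["m00"]/4-.5])
    return np.array(out)
def fit(cw,p,x0):
    hsv=cv2.cvtColor(p,cv2.COLOR_RGB2HSV)
    m=((hsv[...,0]>8)&(hsv[...,0]<28)&(hsv[...,1]>95)&(hsv[...,2]>50)).astype(np.uint8)
    k,_,st,ce=cv2.connectedComponentsWithStats(m)
    B=ce[1:][(st[1:,4]>8)&(st[1:,4]<1500)];A=st[1:,4][(st[1:,4]>8)&(st[1:,4]<1500)]
    M=model(cw,x0);dd,i=cKDTree(B).query(M);print("blob dist",dd.round(1),"areas",A[i])
    ok=dd<25
    f=lambda x:(model(cw,x)-B[i])[ok].ravel()
    s=least_squares(f,x0,diff_step=[1e-3,2e-2,2e-2],x_scale=[1,1,1]);print("seat",s.x.round(2),"resid",s.fun.round(2));return s.x
E
python3 - <<'E'
from pins import *
x0=np.array([601,47,-8.])
p,d=imaging.read_camera("top");np.savez("top3.npz",p=p,d=d)
fit(cal("top"),p,x0)
s,_=imaging.read_camera("scene");fit(cal("scene"),s,x0)
z=np.load("w1.npz");fit((cal("wrist")[0],z["T"]),z["p"],x0)
cw=cal("wrist");w,dw=imaging.read_camera("wrist");np.savez("w2.npz",p=w,d=dw,T=cw[1])
q=cv2.resize(p[170:300,260:440],(665,480),interpolation=cv2.INTER_CUBIC)
cv2.imwrite("pics/f.png",cv2.resize(np.hstack([w,q]),(800,294),interpolation=cv2.INTER_AREA)[:,:,::-1])
E
```

```text
t: 14.35
eef_pos: [579.2, 323.7, 233.1]
tcp_rot: [[-0.995, 0.097, -0.002], [0.097, 0.995, -0.001], [0.002, -0.001, -1.0]]
wrist_force: [0.8, -1.2, -0.7]
width: 25.0
finger_force: 69.9
blob dist [2.1 2.1 2.2 1.9] areas [18 18 19 22]
seat [606.04  48.75  -8.75] resid [-0.01  0.03  0.03  0.23  0.03 -0.07 -0.09 -0.18]
blob dist [1.8 1.4 2.  1.2] areas [31 33 35 36]
seat [605.88  47.35  -8.72] resid [-0.14 -0.06 -0.06  0.04  0.02 -0.28  0.12  0.3 ]
blob dist [3.8 3.4 4.9 4.3] areas [252 274 257 306]
seat [605.35  47.17  -8.6 ] resid [ 0.13  0.05 -0.01  0.09  0.35 -0.33 -0.2   0.15]
```

View pics/f.png

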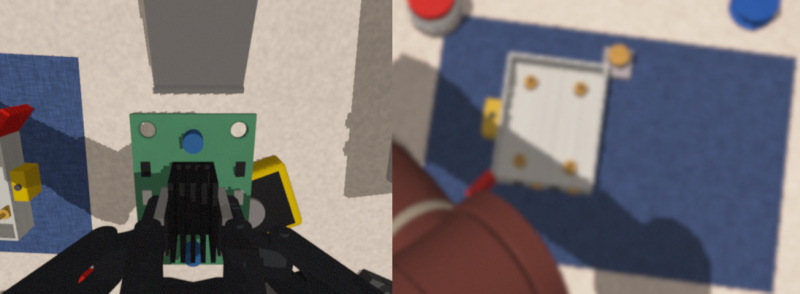

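The picture shows the board held level, its near holes at about (148,130) and (239,130) in the left half. The tray's side lies flat on the yellow stop at (492,118) in the right half. The seat is fitted consistently from three views at (605.6, 47.5), yaw -8.7.

```bash
cat > inhand.py <<'E'
from pins import *
def inhand(p,d,cw,e,R):
    hsv=cv2.cvtColor(p,cv2.COLOR_RGB2HSV)
    g=((hsv[...,0]>50)&(hsv[...,0]<85)&(hsv[...,1]>80)&(hsv[...,2]>35)).astype(np.uint8)
    g[:170]=0;g[:,:190]=0;g[:,440:]=0
    v,u=np.nonzero(g&(d>0));P=(to_world("wrist",np.stack([u,v],1),d[v,u],c=cw)-e)@R
    Q=P[(P[:,2]>50)&(P[:,2]<95)]
    for _ in range(6):
        A=np.c_[Q[:,:2],np.ones(len(Q))];co=np.linalg.lstsq(A,Q[:,2],rcond=None)[0];Q=Q[abs(A@co-Q[:,2])<1.5]
    print("board top plane in tool z=",co.round(4),len(Q),"underside at",co[2]+4)
    W=np.linalg.inv(cw[1]);o=(W[:3,3]-e)@R;c=cw[0]
    def ray(u,v,dz):
        r=np.stack([(u-c["cx"])/c["fx"],-(v-c["cy"])/c["fy"],-np.ones(len(u))],1)@W[:3,:3].T@R
        n=np.array([-co[0],-co[1],1]);k=(co[2]+dz-o@n)/(r@n);return o+r*k[:,None]
    # holes: non-green blobs near their nominal places
    ct,hi=cv2.findContours(g,cv2.RETR_CCOMP,cv2.CHAIN_APPROX_NONE)
    H=[]
    for q,h in zip(ct,hi[0]):
        if h[3]>=0 and cv2.contourArea(q)>60:
            m=cv2.moments(q);x=ray(np.array([m["m10"]/m["m00"]]),np.array([m["m01"]/m["m00"]]),2)[0]
            if x[0]>35 and abs(abs(x[1])-28)<8: H.append(x);print("hole",x.round(2),cv2.contourArea(q))
    E=ray(u,v,0);print("edge x max",np.percentile(E[:,0],99.7),"y",np.percentile(E[E[:,0]>25][:,1],[.3,99.7]))
    return np.array(H),co
E
python3 - <<'E'
from inhand import *
z=np.load("w2.npz");o=get_obs();R=np.array(o["tcp_rot"]);e=np.array(o["eef_pos"])
H,co=inhand(z["p"],z["d"],(cal("wrist")[0],z["T"]),e,R);print(e,R.round(4))
E
```

```text
board top plane in tool z= [-2.10000e-03  1.50000e-03  7.97977e+01] 19431 underside at 83.79768714413154
hole [44.25 27.45 81.74] 632.0
hole [ 44.3  -28.39  81.66] 605.5
edge x max 54.03372914260448 y [-37.86871554  36.83817762]
[580.64219756 322.9562418  232.51531918] [[-9.951e-01  9.930e-02 -1.500e-03]
 [ 9.930e-02  9.951e-01 -5.000e-04]
 [ 1.500e-03 -7.000e-04 -1.000e+00]]
```

```bash
python3 -m crank '{"xyz":[[0,0,0],[-5,-20,0],[-7.5,-31,0],[-7.5,-31,0],[-7.5,-31,0],[-7.5,-31,0],[-7.5,-31,0],[-7.5,-31,0],[-7.5,-31,0],[-5,-20,0],[-3,-11,0],[0,0,20],[0,0,25],[0,0,25],[0,0,12],[0,0,0],[0,0,0]],"angular":[[0,0,3],[0,0,0],[0,0,0],[0,0,0],[0,0,0],[0,0,0],[0,0,0],[0,0,0],[0,0,0],[0,0,0],[0,0,0],[0,0,0],[0,0,0],[0,0,0],[0,0,0],[0,0,0],[0,0,0]],"gripper":[15,15,15,15,15,15,15,15,15,15,15,15,15,15,15,15,15]}'
cat > ss.py <<'E'
from inhand import *
from scipy.spatial.transform import Rotation as Ro
def rep(seat=(605.6,47.5,-8.7),bo=(-.75,-.47,83.8)):
    o=get_obs();R=np.array(o["tcp_rot"]);e=np.array(o["eef_pos"]);a=np.radians(180+seat[2])
    x=np.array([np.cos(a),np.sin(a),0]);zt=np.array([0,0,-1.]);Rt=np.stack([x,np.cross(zt,x),zt],1)
    t=np.array([seat[0],seat[1],16])-Rt@np.array(bo)
    print("shift to seated (tool)",(R.T@(t-e)).round(2),"rot",np.degrees(Ro.from_matrix(R.T@Rt).as_rotvec()).round(2),"F",np.round(o["wrist_force"],1),"grip",o["width"],o["finger_force"])
    return e,R
E
python3 - <<'E'
from ss import *
e,R=rep()
cw=cal("wrist");w,d=imaging.read_camera("wrist");cv2.imwrite("pics/g.png",w[:,:,::-1])
inhand(w,d,cw,e,R)
E
```

```text
t: 16.2
eef_pos: [605.1, 49.6, 151.8]
tcp_rot: [[-0.989, 0.149, 0.001], [0.149, 0.989, 0.001], [-0.001, 0.001, -1.0]]
wrist_force: [0.7, 1.4, -1.0]
width: 24.6
finger_force: 69.9
shift to seated (tool) [-0.   -1.62 52.  ] rot [0.06 0.05 0.14] F [ 0.7  1.4 -1. ] grip 24.640835996984617 69.860680103302
board top plane in tool z= [-2.20000e-03  1.30000e-03  7.98535e+01] 19632 underside at 83.85352389766263
hole [44.07 27.33 81.79] 617.0
hole [ 44.19 -28.42  81.72] 596.0
edge x max 53.84667523138841 y [-38.03585705  37.12767363]
```

View pics/g.png

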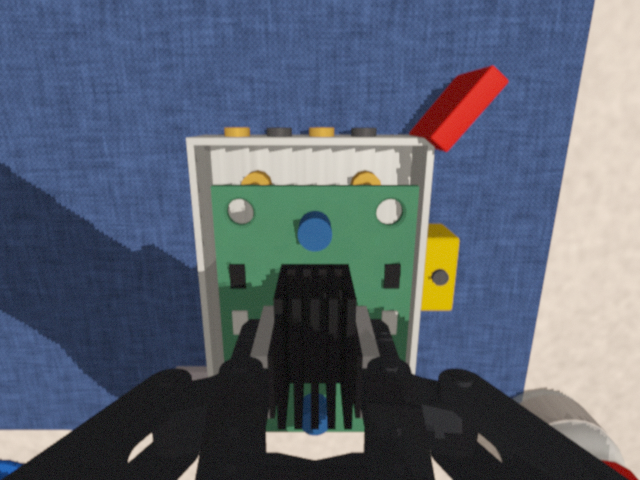

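The picture shows the board centred over the tray, with the pins' tops at (257,180) and (367,180) just beyond its near edge. The residual sideways shift agrees with the computed -1.6 mm.

```bash
python3 -m crank '{"xyz":[[0,-1.6,0],[0,0,10],[0,0,12],[0,0,6],[0,0,4],[0,0,3],[0,0,0],[0,0,0]],"angular":[[0,0,0.1],[0,0,0],[0,0,0],[0,0,0],[0,0,0],[0,0,0],[0,0,0],[0,0,0]],"gripper":[15,15,15,15,15,15,15,15]}'
python3 -c "from ss import *;rep()"
```

```text
t: 17.05
eef_pos: [604.4, 47.5, 116.4]
tcp_rot: [[-0.989, 0.151, 0.0], [0.151, 0.989, 0.0], [-0.0, 0.0, -1.0]]
wrist_force: [0.4, -0.4, -1.3]
width: 24.8
finger_force: 69.9
shift to seated (tool) [-0.46  0.61 16.56] rot [0.02 0.02 0.02] F [ 0.4 -0.4 -1.3] grip 24.777984084886324 69.86124873161316
```

```bash
python3 -m crank '{"xyz":[[-0.4,0.5,1],[0,0,2],[0,0,2],[0,0,2],[0,0,2],[0,0,0]],"angular":[[0,0,0],[0,0,0],[0,0,0],[0,0,0],[0,0,0],[0,0,0]],"gripper":[15,15,15,15,15,15]}'
python3 -c "from ss import *;rep()"
```

```text
t: 17.65
eef_pos: [604.4, 47.8, 106.8]
tcp_rot: [[-0.989, 0.151, -0.001], [0.151, 0.989, -0.0], [0.001, -0.0, -1.0]]
wrist_force: [0.6, 0.6, -2.2]
width: 24.7
finger_force: 69.9
shift to seated (tool) [-0.46  0.39  7.02] rot [-0.01 -0.05  0.01] F [ 0.6  0.6 -2.2] grip 24.67321047068684 69.86145257949829
```

Past the pin tips (board 9 mm down over them) with no force, so I continue down to the shoulders.

```bash
python3 -m crank '{"xyz":[[0,0,2],[0,0,2],[0,0,1.5],[0,0,1],[0,0,0.5],[0,0,0]],"angular":[[0,0,0],[0,0,0],[0,0,0],[0,0,0],[0,0,0],[0,0,0]],"gripper":[15,15,15,15,15,15]}'
python3 -c "from ss import *;rep()"
```

```text
t: 18.25
eef_pos: [604.7, 47.9, 100.2]
tcp_rot: [[-0.989, 0.151, -0.0], [0.151, 0.989, 0.0], [0.0, 0.0, -1.0]]
wrist_force: [1.4, 0.3, -1.1]
width: 25.0
finger_force: 69.9
shift to seated (tool) [-0.25  0.23  0.35] rot [ 0.   -0.01  0.02] F [ 1.4  0.3 -1.1] grip 24.98720020372984 69.86060857772827
```

```bash
python3 -m crank '{"xyz":[[0,0,0.7],[0,0,0.7],[0,0,0.7],[0,0,0]],"angular":[[0,0,0],[0,0,0],[0,0,0],[0,0,0]],"gripper":[15,15,15,15]}'
python3 -c "from ss import *;rep()"
```

```text
t: 18.65
eef_pos: [604.7, 47.9, 99.5]
tcp_rot: [[-0.989, 0.151, 0.001], [0.151, 0.989, -0.0], [-0.001, -0.0, -1.0]]
wrist_force: [-2.9, -0.5, 6.3]
width: 24.7
finger_force: 71.1
shift to seated (tool) [-0.19  0.19 -0.3 ] rot [-0.02  0.04  0.01] F [-2.9 -0.5  6.3] grip 24.728087727930497 71.13237261772156
```

```bash
python3 -m crank '{"xyz":[[0,0,0.4],[0,0,0],[0,0,0],[0,0,0],[0,0,0],[0,0,-10],[0,0,-25],[0,0,-40],[0,0,-50],[0,0,-50],[40,0,0],[40,0,0],[0,0,0],[0,0,0]],"angular":[[0,0,0],[0,0,0],[0,0,0],[0,0,0],[0,0,0],[0,0,0],[0,0,0],[0,0,0],[0,0,0],[0,0,0],[0,0,0],[0,0,0],[0,0,0],[0,0,0]],"gripper":[15,45,45,45,45,45,45,45,45,45,45,45,45,45]}'
python3 - <<'E'
from h import *
T=cal("wrist");p,d=imaging.read_camera("wrist");s,_=imaging.read_camera("scene")
hsv=cv2.cvtColor(p,cv2.COLOR_RGB2HSV)
v,u=np.nonzero((hsv[...,0]>50)&(hsv[...,0]<85)&(hsv[...,1]>90)&(hsv[...,2]>40)&(d>0))
P=to_world("wrist",np.stack([u,v],1),d[v,u],c=T);P=P[(np.hypot(P[:,0]-605,P[:,1]-47)<75)]
Q=P
for _ in range(6):
    A=np.c_[Q[:,:2],np.ones(len(Q))];co=np.linalg.lstsq(A,Q[:,2],rcond=None)[0];Q=Q[abs(A@co-Q[:,2])<2]
print("slopes",co[:2],"z",Q[:,2].mean(),len(Q),cv2.minAreaRect(Q[:,:2].astype(np.float32)))
cv2.imwrite("pics/k.png",cv2.resize(np.hstack([p,cv2.resize(s[180:300,200:360],(640,480),interpolation=cv2.INTER_CUBIC)]),(800,300),interpolation=cv2.INTER_AREA)[:,:,::-1])
E
```

```text
t: 20.05
eef_pos: [524.9, 60.1, 273.7]
tcp_rot: [[-0.989, 0.15, 0.001], [0.15, 0.989, -0.001], [-0.001, -0.0, -1.0]]
wrist_force: [0.3, -0.5, -0.4]
width: 45.2
finger_force: 0.0
slopes [-0.00064772 -0.00036805] z 19.69482325334891 5800 ((605.3234252929688, 47.04704666137695), (73.99852752685547, 108.23464965820312), 81.27267456054688)
```

View pics/k.png

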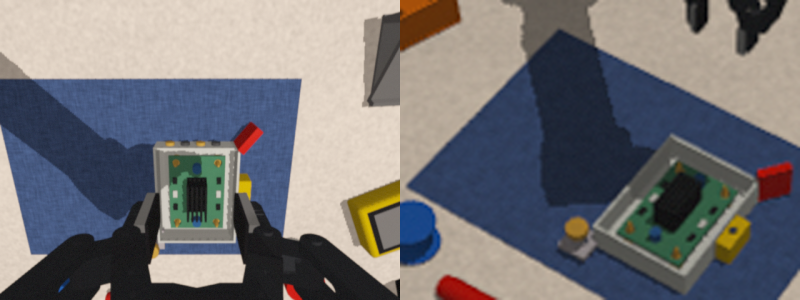

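The picture shows the board flat in the tray with all four brass pins through its holes. Its top is at 19.7 mm, its slope is zero, and the tray still touches the stop at (245,187). The arm is clear.

```bash
python3 -c "from cell import bot;print(bot.finish_job())"
```

```text
the job is handed in; nothing more can be done
None
```

I swung the chassis clockwise until its side lay against the yellow stop, then seated the green board flat on all four standoffs, let go and handed the job in at about 20 s of the 64 s allowed. The hand-in call gave no verdict back.

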